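Shut the sandwich press and flip its switch on

ROBOT

A 6-joint arm with a two-finger parallel gripper is mounted at the origin on a cart in front of the work surface, level with it; the furniture and walls round the work are solid. World frame = base frame: x ahead of the robot, y to its left, z up, the work surface at z = 0. Lengths are in m, angles in rad, forces in N, time in s.
With the tool pointing down it reaches from about 0.275 to 0.775 m from the base axis. Payload 14.6 kg.
Tool frame: the origin (TCP) lies midway between the tips of the shut fingers; the grasp point (between the pads) lies bot.grasp_offset behind it (bot.grasp_offset is the distance from the TCP to the grasp point, in m); z points along the fingers, y is the line along which they close (so a half turn about z gives the same grasp; the last joint's range is limited). The gripper opens to 85 mm and grips with 20 to 120 N. Pads are 22 mm wide; open, the fingers measure 114 mm over their backs; the gripper's body (76 mm by 85 mm) begins 54 mm behind the grasp point. The pads swing forward as they close: fully open they stand 13 mm farther back than shut.
Start: joints at [1.18, 0.263, -0.048, 1.259, 0, 1.415], TCP at [0.123, 0.51, 0.231] pointing down, gripper open.
Joint ranges: [-2.65, 2.65], [-0.89, 1.7], [-1.18, 1.37], [-2.13, 2.11], [-1.35, 1.29], [-3.14, 3.14]. Speed limits (rad/s): [1.89, 1.89, 2.57, 2.79, 3.14, 3.14].

INTERFACE

Orientations are given as a rotation vector (axis times angle).
In Python, from cell import status, viewer, job, search_frame, bot gives the robot as it stands. The module is installed in compiled form; this text tells all that it offers.
- The arm moves only by the shell command python3 -m pendant 'ROWS' [FORCE]. ROWS is a JSON object whose one key "motion" holds a list of rows, each an object of numbers: "dx", "dy", "dz": the shift along the tool's x, y, z in cm; "spin": the turn about the tool's z in rad; "claw": the opening, from -1 (shut) to 1 (fully open). In form: {"motion": [{"dx": .., "dy": .., "dz": .., "spin": .., "claw": ..}, ...]}. A call has 1 to 10 rows; each row shifts and turns the commanded pose from where the row before left it, along the tool's axes as they then stand; what a row does not reach is not made up. A row lasts 1/10 s, in which the tool goes at most 50 mm and 8.59 degrees, less where a joint would pass 70% of its speed; a pose out of reach is approached as far as the arm can. A call is refused whole if a number of a shift passes 5 or a number of a turn 0.15, either way. A call with a gripper value outside its range is refused whole. The fingers move at their own pace and stop on an object; FORCE is the grip in N (left out, the last holds). Time passes only in rows, so rows that do not move let the fingers close. It gives the time, the measured TCP pose, the force, the opening and the grip force at its end, in the units of the state.
- status.get_state(): the state, without advancing time (a new reading comes with each control period).
- viewer.camera(name): name is "side" or "top"; returns a dict with "frame" (384x512x3 uint8, red, green, blue), "fx", "fy", "cx", "cy" (pixels), "position" and "rotation" of the camera in the world. Camera axes: x right, y down, z forward; pixel columns grow to the right and rows downward; lengths in m; the calibration is good to about 2 mm. A picture is of the moment at which its call begins. There is no depth.
- job.close_job(): hands the job in; it is judged then, once.
Trained networks look in a picture, given as the dict that the camera call returned (one of the last four; its "shot" number tells which), for a name from the list of things; names that differ only in an ending like _2 or _b are one class to them, and where a whole thing is asked for, a point or a joint stands for the part that bears it (a point fixed in the world has none). Each returns a list of dicts, best first, with "p" (0 to 1); they miss things now and then, are a little off and sometimes report something else, mostly with a low value. They report only what shows in the picture. A call takes as long as a camera call.
- search_frame(picture, label): "extent" ([left, top, right, bottom] in pixels, round what is visible of it).
The state is a dict: "clock": time; "joint_positions": joint angles; "joint_vel": joint speeds; "joint_torque": joint torques, N m; "tool_pos": TCP position; "orientation": TCP orientation; "force": force on the tool from outside, world axes, zero at the start; "moment": the same for the moment, N m; "width": finger opening in m; "gripper_force": force on a finger pad.
Only numpy, scipy, OpenCV 4.12 (cv2) and the standard library are available. Lean on these libraries where they do the work, as an engineer would, in place of code of your own. Each camera call takes 0.05 s, during which the arm holds its last target. There are 200 camera calls.

TASK

Set the sandwich press going: push its open lid down until it is fully shut, then push the red toggle lever over towards the lid until it snaps to its other side. Leave the black toggle lever as it is, do not lift the press or shove it along, and do not knock the shaker, jar and tin that stand beside it. Finish with the lid shut and the hand clear.

Things in the scene. Friction and masses are not known exactly. Their poses are not given: they have to be found in the camera images.
- press: Small sandwich press, loose, about 3 kg: black base 160 (x) x 235 (y) mm, deck top 50 mm above the surface. Origin: centre of its underside; x points to its back (lid hinge), y to its left, z up. The steel lid covers the left part (y -25 to +118 mm); the right part is a flat deck with two toggle levers, the red one near the front, the black one 80 mm behind it.
- press_lid (a joint): Lid hinge, rad: 0 is fully shut, larger is more open (starts partly open, 0.45 to 0.8; stop at 1.3). The hinge rubs and holds the lid wherever it is left; a push of about 2 to 5 N near its front edge moves it. The hinge axis runs along the press's y.
- lid_hinge (a point): Middle of the lid's hinge axis, at 70, 46, 57 mm in the press frame (x, y, z). From here the lid runs 145 mm forward (to the press's -x when shut); it is 143 mm wide and its outer face lies 30 mm from the axis. A black bow handle sticks out 31 mm more at the front edge.
- lid_push (a point): Point on the middle of the lid's outer (top) face, 125 mm forward of the hinge axis and 20 mm behind the front edge; a good place to push. 87 mm above the work surface when the lid is shut.
- red_switch (a joint): Red toggle lever, rad: 0 leans 0.5 rad to the press's right (off, away from the lid; the start), 1.0 leans 0.5 rad to its left (on, towards the lid). Spring over centre: a sideways push of about 2 to 6 N carries it past the upright (0.5), then it snaps over to its stop by itself; it cannot rest between.
- red_tip (a point): Centre of the 16 mm ball at the end of the red lever (10 mm stick), 45 mm from its pivot; it moves along the press's y.
- red_pivot (a point): Pivot of the red lever, at -45, -72, 50 mm in the press frame, at deck height.
- black_switch (a joint): Black toggle lever (heat setting), made like the red one: reads 0 as it stands, leaning towards the lid, and must stay there (1.0 would be leaning away).
- black_tip (a point): Centre of the 16 mm ball at the end of the black lever, 45 mm from its pivot, which lies 80 mm behind the red lever's.
- salt_shaker: Bystander: salt shaker with grey top, 44 mm across, 90 mm tall, loose. Origin: centre of its underside.
- jam_jar: Bystander: glass jar of red jam with white lid, 65 mm across, 90 mm tall, loose. Origin: centre of its underside.
- tin: Bystander: blue and white food tin, 58 mm across, 72 mm tall, loose. Origin: centre of its underside.

How it is judged:
By the outcome, as a careful person would: the job done as asked, in the order asked, and still so for the second after the job is handed in, with the robot touching nothing.
It also fails if it takes over 42 s, if anything falls off the work surface, if the arm or the gripper's body presses on something with over 40 N, if the wrist force passes 120 N, or if a joint passes its speed limit or range.

## Working session

There is one attempt and no reset: what is moved stays moved. The work goes in short steps, Python scripts to look and compute and a shell command to move; the robot and the scene stay as the last step left them, time stands still between calls to the robot, and variables do not carry over. Pictures are saved under pics/ and viewed, at most 10 in all, crops included, and the job is handed in when it is done.

```bash
mkdir -p pics; cat > h.py <<'E'
import numpy as np, cv2
from cell import status, viewer, job, search_frame, bot
def proj(c,P):
    R=np.array(c["rotation"]);p=(np.atleast_2d(P)-np.array(c["position"]))@R
    return np.c_[c["fx"]*p[:,0]/p[:,2]+c["cx"],c["fy"]*p[:,1]/p[:,2]+c["cy"]]
def ray(c,u,v):
    R=np.array(c["rotation"]);return R@np.array([(u-c["cx"])/c["fx"],(v-c["cy"])/c["fy"],1.])
def atz(c,u,v,z):
    d=ray(c,u,v);o=np.array(c["position"]);return o+d*(z-o[2])/d[2]
def save(c,n): cv2.imwrite("pics/"+n,c["frame"][:,:,::-1])
E
python3 - <<'E'
from h import *
import json
np.set_printoptions(precision=3,suppress=True)
for n in ["top","side"]:
    c=viewer.camera(n); save(c,n+"0.png")
    print(n,c["fx"],c["cx"],c["cy"],np.array(c["position"]),np.array(c["rotation"]).tolist())
    for l in ["press","press_lid","red_switch","red_tip","black_tip","salt_shaker","jam_jar","tin"]:
        print(l,[(np.round(d["extent"],1).tolist(),round(d["p"],2)) for d in search_frame(c,l)[:2]])
s=status.get_state();print(s["clock"],s["tool_pos"],s["orientation"],bot.grasp_offset)
E
```

```text
top 443.96462486423883 262.49869157087437 195.9956918195548 [ 0.385 -0.033  1.456] [-2.207810237283796, 2.1471687799248897, -0.09820672406075752]
press [([238.2, 169.0, 319.9, 227.5], 0.58)]
press_lid [([236.9, 168.7, 289.0, 213.8], 0.92)]
red_switch [([303.8, 203.5, 314.0, 211.9], 0.52)]
red_tip [([304.3, 204.3, 312.1, 210.2], 0.51)]
black_tip [([195.5, 187.0, 216.7, 205.5], 0.69), ([238.2, 165.7, 318.3, 222.4], 0.56)]
salt_shaker []
jam_jar [([335.4, 173.0, 358.9, 197.8], 0.69), ([221.5, 208.3, 232.4, 221.4], 0.55)]
tin [([193.9, 184.4, 214.6, 205.2], 0.63)]
side 430.424417777897 259.3203053928326 186.12000382667426 [0.451 0.833 0.818] [-0.15182443263951062, 2.8128460256251873, -1.324477843162792]
press [([236.4, 144.0, 302.3, 229.9], 0.64)]
press_lid [([239.9, 146.8, 292.9, 215.2], 0.56)]
red_switch []
red_tip []
black_tip []
salt_shaker [([276.9, 221.4, 295.5, 254.3], 0.85), ([244.1, 130.4, 270.3, 162.0], 0.57)]
jam_jar [([245.9, 128.9, 266.4, 161.7], 0.62)]
tin [([247.5, 236.3, 274.5, 278.3], 0.66)]
0.9 [0.123 0.51  0.231] [-0.369 -3.12  -0.   ] 0.0187
```

View pics/top0.png

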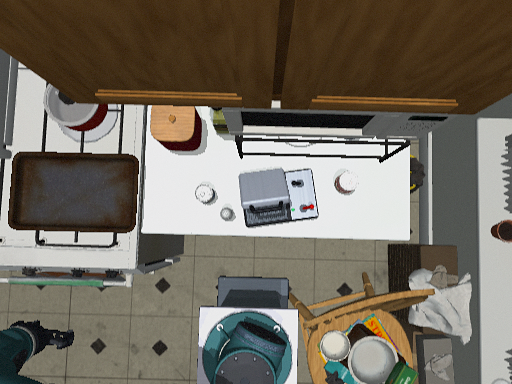

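View pics/side0.png

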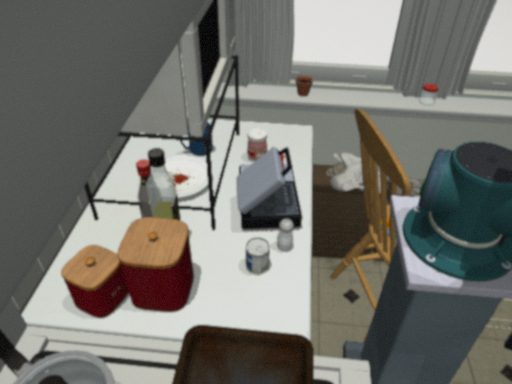

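```bash
sed -i 's/R=np.array(c\["rotation"\])/R=cv2.Rodrigues(np.array(c["rotation"],float))[0]/' h.py
python3 - <<'E'
from h import *
np.set_printoptions(precision=3,suppress=True)
c=viewer.camera("top");d=viewer.camera("side")
cv2.imwrite("pics/t1.png",cv2.resize(c["frame"][160:234,228:326,::-1],None,fx=8,fy=8,interpolation=cv2.INTER_CUBIC))
cv2.imwrite("pics/s1.png",cv2.resize(d["frame"][138:238,226:314,::-1],None,fx=6,fy=6,interpolation=cv2.INTER_CUBIC))
print("red",atz(c,310.5,207,.087),"robot base",atz(c,250,355,0))
for n,u,v,z in [("jam",346,181,.09),("tin",204.5,193,.072),("salt",227,213,.09)]: print(n,atz(c,u,v,z))
print(proj(c,[[0,0,0],[.4,0,0],[.4,.2,0]]))
E
```

```text
red [ 0.475 -0.184  0.087] robot base [ 0.002 -0.009  0.   ]
jam [ 0.559 -0.292  0.09 ]
tin [0.511 0.147 0.072]
salt [0.449 0.073 0.09 ]
[[247.165 355.719]
 [250.921 230.088]
 [189.786 228.388]]
```

View pics/t1.png

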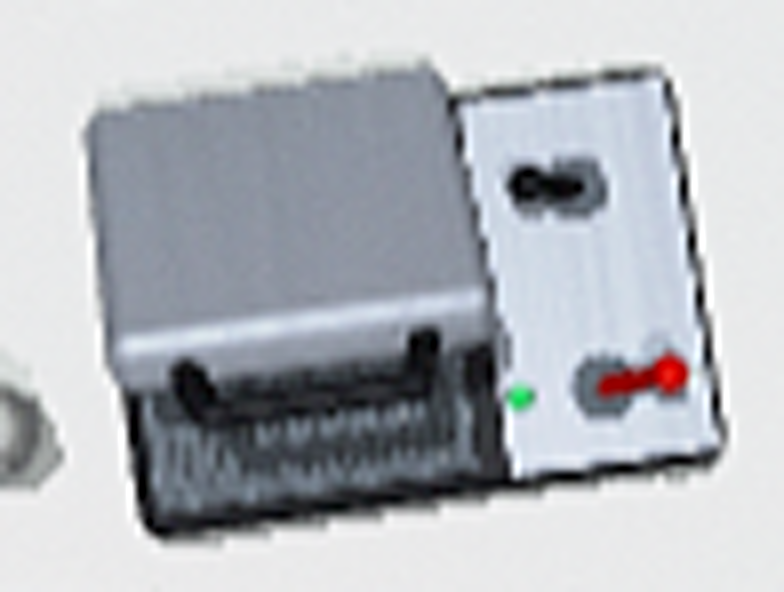

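View pics/s1.png

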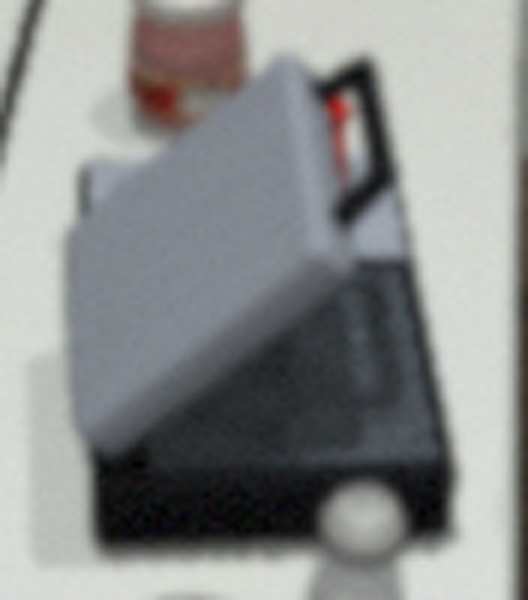

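```bash
cat > fit.py <<'E'
from h import *
from scipy.optimize import least_squares
np.set_printoptions(precision=3,suppress=True)
def lid(a,f,y,o): # f forward, o outward
    return [.070-f*np.cos(a)+o*np.sin(a)*1, y, .057+f*np.sin(a)+o*np.cos(a)]
def tip(px,q): return [px,-.072+.045*np.sin(q),.05+.045*np.cos(q)]
def W(p,P):
    P=np.atleast_2d(P);cc,s=np.cos(p[2]),np.sin(p[2])
    return np.c_[p[0]+cc*P[:,0]-s*P[:,1],p[1]+s*P[:,0]+cc*P[:,1],P[:,2]]
def pts(a):
    T=[([-.08,-.1175,.05],(718,462)),([.08,-.1175,.05],(662,68)),([-.08,.1175,.05],(150,530)),
       (tip(-.045,-.5),(669,374)),([-.045,-.072,.05],(603,386)),(tip(.035,.5),(523,186)),([.035,-.072,.05],(580,188)),
       (lid(a,.145,.118,.03),(115,345)),(lid(a,.145,-.025,.03),(490,290))]
    S=[([-.08,.1175,.05],(447,462)),([-.08,.1175,0],(447,545)),
       (lid(a,.145,.118,.03),(322,247)),(lid(a,.145,-.025,.03),(285,57))]
    return T,S
if __name__=="__main__":
    c=viewer.camera("top");d=viewer.camera("side")
    def res(p):
        T,S=pts(p[3]);r=[]
        for cam,L,k,o in [(c,T,8,(228,160)),(d,S,6,(226,138))]:
            uv=np.array([(np.array(q)+.5)/k-.5+o for _,q in L])
            r.append((proj(cam,W(p,[x for x,_ in L]))-uv).ravel())
        return np.concatenate(r)
    s=least_squares(res,[.5,-.07,.12,.6],loss="soft_l1");p=s.x
    print(p,"\n",res(p).reshape(-1,2))
    np.save("p.npy",p)
    print("push open",W(p,lid(p[3],.125,.0465,.03)),"shut",W(p,lid(0,.125,.0465,.03)),"handle",W(p,lid(p[3],.145,.0465,.061)))
    print("red tip",W(p,tip(-.045,-.5)),"over",W(p,tip(-.045,.5)),"bl",W(p,tip(.035,.5)))
E
python3 fit.py; python3 -c "
from h import *
s=status.get_state();print(s['clock']);print(cv2.Rodrigues(np.array(s['orientation']))[0].round(3))"
```

```text
[ 0.508 -0.086  0.153  0.756] 
 [[ 1.275 -0.503]
 [ 1.472 -0.878]
 [-1.351  0.291]
 [-0.164 -0.312]
 [-0.047 -0.154]
 [ 0.827 -0.632]
 [-0.508 -0.252]
 [-1.483  0.106]
 [ 0.765  0.819]
 [ 1.495  1.941]
 [ 0.026  1.75 ]
 [-0.575 -0.41 ]
 [ 0.875 -2.505]]
push open [[ 0.501 -0.04   0.165]] shut [[ 0.447 -0.048  0.087]] handle [[ 0.508 -0.039  0.201]]
red tip [[ 0.478 -0.185  0.089]] over [[ 0.472 -0.143  0.089]] bl [[ 0.551 -0.13   0.089]]
1.1
[[-0.972  0.234  0.   ]
 [ 0.234  0.972  0.   ]
 [-0.     0.    -1.   ]]
```

```bash
python3 - <<'E'
from fit import *
p=np.load("p.npy");d=viewer.camera("side");c=viewer.camera("top")
for f,t in [((213,222),(210,140)),((240,130),(238,57))]:
    F=atz(d,*f,0);zs=np.arange(0,.6,.01);uv=proj(d,np.c_[np.tile(F[:2],(len(zs),1)),zs])
    z=zs[np.argmin(abs(uv[:,1]-t[1]))];print("rack foot",F,"h",z,"top px",proj(c,[[F[0],F[1],z],F]))
for a in [p[3],.6,.45,.3,.15,0]:
    L=lid(a,.118,.0465,.03);print(round(a,2),np.array(L),W(p,L)[0])
ex=np.array([np.cos(p[2]),np.sin(p[2])]);print(ex)
E
```

```text
rack foot [0.647 0.014 0.   ] h 0.26 top px [[246.23  138.52 ]
 [248.804 155.479]]
rack foot [ 0.637 -0.453  0.   ] h 0.27 top px [[418.225 146.183]
 [389.502 162.399]]
0.76 [0.005 0.046 0.16 ] [ 0.506 -0.039  0.16 ]
0.6 [-0.01   0.046  0.148] [ 0.491 -0.041  0.148]
0.45 [-0.023  0.046  0.135] [ 0.478 -0.043  0.135]
0.3 [-0.034  0.046  0.121] [ 0.468 -0.045  0.121]
0.15 [-0.042  0.046  0.104] [ 0.46  -0.046  0.104]
0 [-0.048  0.046  0.087] [ 0.454 -0.047  0.087]
[0.988 0.153]
```

```bash
python3 -m pendant '{"motion":[{"dz":-1,"spin":-0.13,"claw":-1},{"dz":-1,"spin":-0.13,"claw":-1},{"dz":-1,"spin":-0.13,"claw":-1},{"dx":-1.0,"dy":-2.0,"claw":-1},{"dx":-1.7,"dy":-3.5,"claw":-1},{"dx":-1.7,"dy":-3.5,"claw":-1},{"dx":-1.7,"dy":-3.5,"claw":-1},{"dx":-1.7,"dy":-3.5,"claw":-1},{"dx":-1.7,"dy":-3.5,"claw":-1},{"dx":-1.7,"dy":-3.5,"claw":-1}]}'
cat > rel.py <<'E'
from fit import *
s=status.get_state();p=np.load("p.npy");R=cv2.Rodrigues(np.array(s["orientation"]))[0]
t=np.array(s["tool_pos"]);d=t[:2]-p[:2];ex=np.array([np.cos(p[2]),np.sin(p[2])]);ey=np.array([-ex[1],ex[0]])
print("t",round(s["clock"],2),"press-frame tcp mm",np.round([1e3*d@ex,1e3*d@ey,1e3*t[2]],1),"yaw err",round(np.arctan2(-R[0,1],R[1,1])-p[2],3),"F",np.round(s["force"],1),"width",round(s["width"],3))
E
python3 rel.py
```

```text
t 1.2 press-frame tcp mm [-290.4  648.2  231.3] yaw err -0.389 F [-0.3  0.4  0.3] width 0.085validation failed for argument at $.mo...
```

```bash
python3 -m pendant '{"motion":[{"dx":0,"dy":0,"dz":-1,"spin":-0.13,"claw":-1},{"dx":0,"dy":0,"dz":-1,"spin":-0.13,"claw":-1},{"dx":0,"dy":0,"dz":-1,"spin":-0.13,"claw":-1},{"dx":-1.0,"dy":-2.0,"dz":0,"spin":0,"claw":-1},{"dx":-1.7,"dy":-3.5,"dz":0,"spin":0,"claw":-1},{"dx":-1.7,"dy":-3.5,"dz":0,"spin":0,"claw":-1},{"dx":-1.7,"dy":-3.5,"dz":0,"spin":0,"claw":-1},{"dx":-1.7,"dy":-3.5,"dz":0,"spin":0,"claw":-1},{"dx":-1.7,"dy":-3.5,"dz":0,"spin":0,"claw":-1},{"dx":-1.7,"dy":-3.5,"dz":0,"spin":0,"claw":-1}]}'
python3 rel.py
```

```text
clock: 2.2
tool_pos: [0.2692, 0.2991, 0.2614]
orientation: [-0.242, 3.132, 0.0]
force: [0.3, 1.4, -0.0]
width: 0.0001
gripper_force: 0.0
t 2.2 press-frame tcp mm [-177.8  416.9  261.4] yaw err 0.001 F [ 0.3  1.4 -0. ] width 0.0
```

```bash
python3 -m pendant '{"motion":[{"dx":-1.9,"dy":-3.9,"dz":0,"spin":0,"claw":-1},{"dx":-1.9,"dy":-3.9,"dz":0,"spin":0,"claw":-1},{"dx":-1.9,"dy":-3.9,"dz":0,"spin":0,"claw":-1},{"dx":-1.9,"dy":-3.9,"dz":0,"spin":0,"claw":-1},{"dx":-1.9,"dy":-3.9,"dz":0,"spin":0,"claw":-1},{"dx":-1.9,"dy":-3.9,"dz":0,"spin":0,"claw":-1},{"dx":-1.9,"dy":-3.9,"dz":0,"spin":0,"claw":-1},{"dx":-1.9,"dy":-3.9,"dz":0,"spin":0,"claw":-1},{"dx":-1.9,"dy":-3.9,"dz":2,"spin":0,"claw":-1},{"dx":-1.2,"dy":-2,"dz":3,"spin":0,"claw":-1}]}'
python3 rel.py
python3 - <<'E'
from h import *
d=viewer.camera("side")
cv2.imwrite("pics/s2.png",cv2.resize(d["frame"][60:250,190:350,::-1],None,fx=3,fy=3,interpolation=cv2.INTER_CUBIC))
E
```

```text
clock: 3.2
tool_pos: [0.5087, -0.0411, 0.2115]
orientation: [-0.239, 3.129, -0.002]
force: [0.0, 0.5, 0.3]
width: -0.0002
gripper_force: 0.0
t 3.2 press-frame tcp mm [  7.1  44.2 211.5] yaw err -0.001 F [0.  0.5 0.3] width -0.0
```

View pics/s2.png

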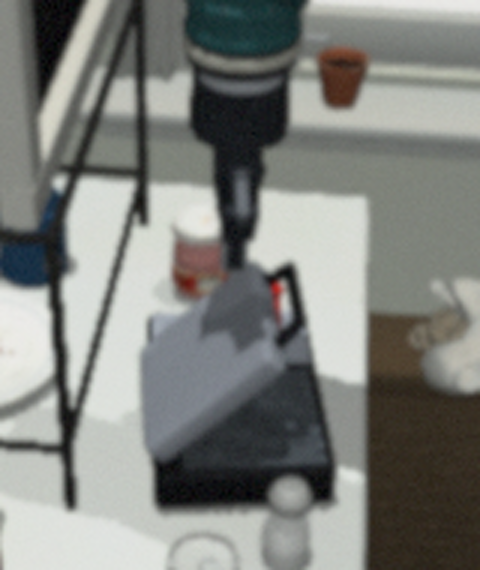

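```bash
python3 -m pendant '{"motion":[{"dx":-0.3,"dy":0.2,"dz":1.5,"spin":0,"claw":-1},{"dx":0,"dy":0,"dz":1.5,"spin":0,"claw":-1},{"dx":0,"dy":0,"dz":1,"spin":0,"claw":-1},{"dx":0,"dy":0,"dz":0.8,"spin":0,"claw":-1},{"dx":0.7,"dy":0,"dz":0.6,"spin":0,"claw":-1},{"dx":0.7,"dy":0,"dz":0.6,"spin":0,"claw":-1},{"dx":0.6,"dy":0,"dz":0.7,"spin":0,"claw":-1},{"dx":0.6,"dy":0,"dz":0.7,"spin":0,"claw":-1}]}'
python3 rel.py
```

```text
clock: 4.05
tool_pos: [0.4827, -0.0398, 0.1371]
orientation: [-0.242, 3.132, -0.001]
force: [-0.1, -1.2, 3.9]
width: -0.0003
gripper_force: 1.8
t 4.05 press-frame tcp mm [-18.5  49.4 137.1] yaw err 0.001 F [-0.1 -1.2  3.9] width -0.0
```

Contact at about 4 N; continue along the arc to shut.

```bash
python3 -m pendant '{"motion":[{"dx":0.5,"dy":0,"dz":0.8,"spin":0,"claw":-1},{"dx":0.5,"dy":0,"dz":0.8,"spin":0,"claw":-1},{"dx":0.4,"dy":0,"dz":0.8,"spin":0,"claw":-1},{"dx":0.4,"dy":0,"dz":0.8,"spin":0,"claw":-1},{"dx":0.3,"dy":0,"dz":0.8,"spin":0,"claw":-1},{"dx":0.2,"dy":0,"dz":0.6,"spin":0,"claw":-1},{"dx":0,"dy":0,"dz":0.3,"spin":0,"claw":-1}]}'
python3 rel.py
```

```text
clock: 4.75
tool_pos: [0.4602, -0.0431, 0.0876]
orientation: [0.242, -3.131, -0.0]
force: [-2.6, -1.7, 3.7]
width: -0.0002
gripper_force: 1.6
t 4.75 press-frame tcp mm [-41.2  49.6  87.6] yaw err 0.001 F [-2.6 -1.7  3.7] width -0.0
```

```bash
python3 -m pendant '{"motion":[{"dx":0,"dy":0,"dz":0.15,"spin":0,"claw":-1},{"dx":0,"dy":0,"dz":0.15,"spin":0,"claw":-1},{"dx":0,"dy":0,"dz":0,"spin":0,"claw":-1}]}'
python3 rel.py
```

```text
clock: 5.05
tool_pos: [0.4604, -0.0431, 0.0867]
orientation: [-0.242, 3.132, -0.001]
force: [-14.7, 0.4, 36.1]
width: -0.0003
gripper_force: 18.2
t 5.05 press-frame tcp mm [-41.   49.6  86.7] yaw err 0.001 F [-14.7   0.4  36.1] width -0.0
```

```bash
python3 -m pendant '{"motion":[{"dx":0,"dy":0,"dz":-0.8,"spin":0,"claw":-1},{"dx":0,"dy":0,"dz":-3,"spin":0,"claw":-1},{"dx":0,"dy":0,"dz":-4,"spin":0,"claw":-1},{"dx":0,"dy":-3,"dz":0,"spin":0,"claw":-1},{"dx":0,"dy":-4,"dz":0,"spin":0,"claw":-1},{"dx":0,"dy":-4,"dz":0,"spin":0,"claw":-1},{"dx":0,"dy":-4,"dz":0,"spin":0,"claw":-1},{"dx":0.2,"dy":-3.3,"dz":0,"spin":0,"claw":-1},{"dx":0,"dy":0,"dz":0,"spin":0,"claw":-1}]}'
python3 rel.py
python3 - <<'E'
from h import *
c=viewer.camera("top");d=viewer.camera("side")
a=cv2.resize(c["frame"][160:240,225:345,::-1],(480,320),interpolation=cv2.INTER_CUBIC)
b=cv2.resize(d["frame"][120:240,220:320,::-1],(267,320),interpolation=cv2.INTER_CUBIC)
cv2.imwrite("pics/m3.png",np.hstack([a,b]))
E
```

```text
clock: 5.95
tool_pos: [0.4876, -0.2279, 0.1629]
orientation: [-0.237, 3.132, -0.001]
force: [0.1, 0.6, -0.6]
width: -0.0001
gripper_force: 0.0
t 5.95 press-frame tcp mm [ -42.3 -137.2  162.9] yaw err -0.002 F [ 0.1  0.6 -0.6] width -0.0
```

View pics/m3.png

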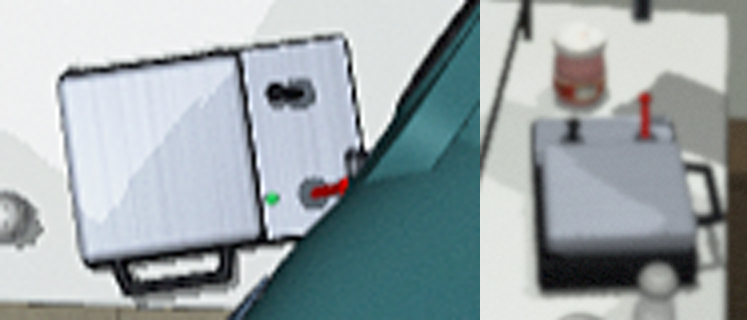

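```bash
python3 -m pendant '{"motion":[{"dx":0,"dy":0,"dz":3,"spin":0,"claw":-1},{"dx":0.2,"dy":0,"dz":3.5,"spin":0,"claw":-1},{"dx":0,"dy":0,"dz":2.5,"spin":0,"claw":-1},{"dx":0,"dy":1.2,"dz":0,"spin":0,"claw":-1},{"dx":0,"dy":1.0,"dz":0,"spin":0,"claw":-1},{"dx":0,"dy":0.6,"dz":0,"spin":0,"claw":-1},{"dx":0,"dy":0.6,"dz":0,"spin":0,"claw":-1},{"dx":0,"dy":0.6,"dz":0,"spin":0,"claw":-1}]}'
python3 rel.py
```

```text
clock: 6.85
tool_pos: [0.479, -0.1845, 0.0741]
orientation: [-0.243, 3.131, -0.001]
force: [-0.0, -0.2, -0.0]
width: 0.0001
gripper_force: 0.1
t 6.85 press-frame tcp mm [-44.2 -93.   74.1] yaw err 0.001 F [-0.  -0.2 -0. ] width 0.0
```

```bash
cat > look.py <<'E'
from h import *
import sys
c=viewer.camera("top");d=viewer.camera("side")
a=cv2.resize(c["frame"][160:240,225:345,::-1],(480,320),interpolation=cv2.INTER_CUBIC)
b=cv2.resize(d["frame"][120:240,220:320,::-1],(267,320),interpolation=cv2.INTER_CUBIC)
cv2.imwrite(sys.argv[1],np.hstack([a,b]))
E
python3 look.py pics/m4.png
```

```text
(no output)
```

View pics/m4.png

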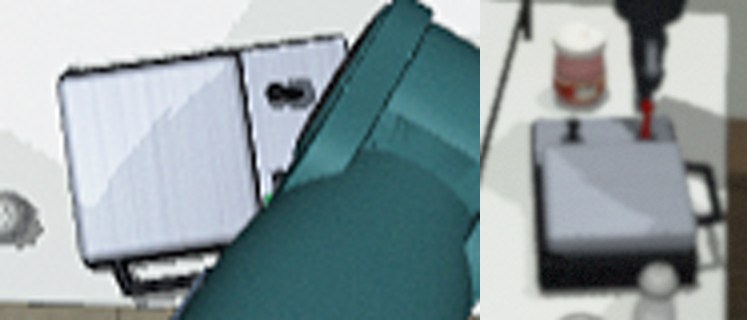

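```bash
python3 - <<'E'
from fit import *
p=np.load("p.npy");d=viewer.camera("side")
for q in [-.5,-.25,0,.25,.5]:
    uv=proj(d,W(p,tip(-.045,q)))[0];print(q,(uv[0]-220)*2.67+480,(uv[1]-120)*2.667)
print(proj(d,W(p,[-.045,-.072,.05])))
E
```

```text
-0.5 643.7288312825949 97.5481220777662
-0.25 644.8031665814655 100.10829093154388
0 645.8315910495525 105.15008969663893
0.25 646.7446988000836 112.3948680997231
0.5 647.47858495081 121.3934213438748
[[281.35  171.913]]
```

```bash
python3 -m pendant '{"motion":[{"dx":0,"dy":0.4,"dz":0,"spin":0,"claw":-1},{"dx":0,"dy":0.4,"dz":0,"spin":0,"claw":-1},{"dx":0,"dy":0.2,"dz":0,"spin":0,"claw":-1},{"dx":0,"dy":0,"dz":0,"spin":0,"claw":-1},{"dx":0,"dy":-1.5,"dz":0,"spin":0,"claw":-1},{"dx":0,"dy":-2.5,"dz":0,"spin":0,"claw":-1},{"dx":0,"dy":-0.5,"dz":-3,"spin":0,"claw":-1},{"dx":0,"dy":0,"dz":-4,"spin":0,"claw":-1},{"dx":0,"dy":0,"dz":-4,"spin":0,"claw":-1},{"dx":0,"dy":0,"dz":-4,"spin":0,"claw":-1}]}'
python3 rel.py; python3 -m pendant '{"motion":[{"dx":4,"dy":0,"dz":0,"spin":0,"claw":-1},{"dx":4,"dy":-1,"dz":0,"spin":0,"claw":-1},{"dx":3,"dy":-2,"dz":0,"spin":0,"claw":-1},{"dx":0,"dy":-3,"dz":0,"spin":0,"claw":-1},{"dx":0,"dy":-3,"dz":0,"spin":0,"claw":-1},{"dx":0,"dy":0,"dz":0,"spin":0,"claw":-1}]}'; python3 look.py pics/m5.png
```

```text
clock: 8.0
tool_pos: [0.4839, -0.2206, 0.225]
orientation: [-0.241, 3.132, -0.0]
force: [1.8, -0.9, -0.4]
width: -0.0002
gripper_force: 0.0
t 8.0 press-frame tcp mm [ -44.8 -129.4  225. ] yaw err 0.0 F [ 1.8 -0.9 -0.4] width -0.0
clock: 8.6
tool_pos: [0.3892, -0.3294, 0.223]
orientation: [-0.238, 3.132, -0.002]
force: [-0.6, 0.9, -0.0]
width: 0.0003
gripper_force: 0.0
```

View pics/m5.png

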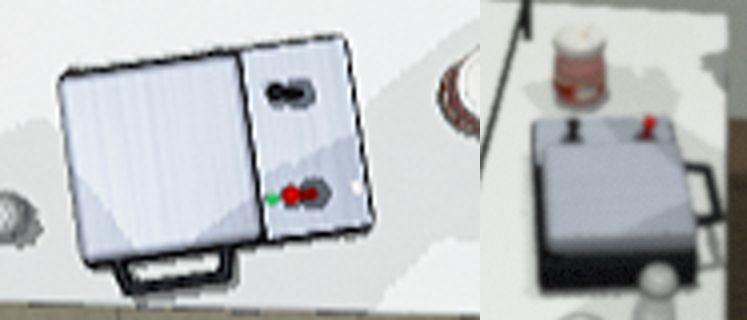

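The red ball now leans left, at (291,194) beside its pivot at (316,194). The black lever is unchanged at (275,93), the lid is flat and shut, nothing has shifted, and the hand is clear.

```bash
python3 -c "
from cell import job
print(job.close_job())"
```

```text
the job is handed in; nothing more can be done
None
```

The job is done and handed in: the lid is fully shut and the red lever has snapped over towards it. The black lever, the press and the items I could see beside it (shaker and jar; the tin was out of the last view) look unmoved, and the hand is clear.

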